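Balance the inspection camera boom on its rocker stand

ROBOT

A 7-joint arm with a two-finger parallel gripper is mounted at the origin on a cart in front of the work surface, level with it; the furniture and walls round the work are solid. World frame = base frame: x ahead of the robot, y to its left, z up, the work surface at z = 0. Lengths are in m, angles in rad, forces in N, time in s.
With the tool pointing down it reaches from about 0.425 to 0.875 m from the base axis. Payload 4.7 kg.
Tool frame: the origin (TCP) lies at the very end of the fingers, on their centre line; the grasp point (between the pads) lies 19 mm behind it; z points along the fingers, y is the line along which they close (so a half turn about z gives the same grasp; the last joint's range is limited). The gripper opens to 87 mm and grips with 3 to 60 N. Pads are 19 mm wide; open, the fingers measure 117 mm over their backs; the gripper's body (75 mm by 190 mm) begins 51 mm behind the grasp point.
Start: joints at [1.335, 0.321, -0.07, 1.45, 0.023, 1.371, -0.057], TCP at [0.161, -0.63, 0.223] pointing down, gripper open.
Joint ranges: [-2.86, 2.86], [-0.3, 2.09], [-1.38, 1.24], [0.06, 2.45], [-1.56, 4.7], [0.09, 2.05], [-2.69, 2.69]. Speed limits (rad/s): [2.57, 2.57, 3.14, 3.14, 3.14, 3.14, 3.14].

INTERFACE

Orientations are given as a rotation vector (axis times angle).
In Python, from bench import ctrl, vision gives the robot as it stands.
- The arm moves only by the tool jog_arm, never from a script. Its argument "increments" is a list of rows, each an object of numbers: "tx", "ty", "tz": the shift along the tool's x, y, z in mm; "wx", "wy", "wz": the turn, a rotation vector about the tool's x, y, z in rad; "gripper": the opening, from 0 (shut) to 1 (fully open). In form: [{"tx": .., "ty": .., "tz": .., "wx": .., "wy": .., "wz": .., "gripper": ..}, ...]. A call has exactly 5 rows; each row is the pose to reach, as a shift and turn from the pose commanded when the call began, along the tool's axes at that moment; what a row does not reach only later rows make up. A row lasts 1/12 s, in which the tool goes at most 41.7 mm and 7.16 degrees, less where a joint would pass 70% of its speed; a pose out of reach is approached as far as the arm can. A call with a gripper value outside its range is refused whole. The fingers move at their own pace and stop on an object; "grip_force" is the grip in N (left out, the last holds). Time passes only in rows, so rows that repeat a pose let the fingers close, or fill a call up. It gives the time, the measured TCP pose, the force, the opening and the grip force at its end, in the units of the state.
- ctrl.get_state(): the state, without advancing time (a new reading comes with each control period).
- vision.get_image(name): name is "scene" or "top" or "wrist"; returns a dict with "color" (480x640x3 uint8, blue, green, red), "fx", "fy", "cx", "cy" (pixels), "extrinsics" (4x4, takes a point from world to camera coordinates). Camera axes: x right, y down, z forward; pixel columns grow to the right and rows downward; lengths in m; the calibration is good to about 2 mm. A picture is of the moment at which its call begins. There is no depth.
- ctrl.close_job(): hands the job in; it is judged then, once.
Trained networks look in the newest picture that a camera, given by its name, has taken for a name from the list of things; names that differ only in an ending like _2 or _b are one class to them, and where a whole thing is asked for, a point or a joint stands for the part that bears it (a point fixed in the world has none). Each returns a list of dicts, best first, with "conf" (0 to 1); they miss things now and then, are a little off and sometimes report something else, mostly with a low value. They report only what shows in the picture. A call takes as long as a camera call. They do not tell look-alikes from the thing itself.
- vision.spot_in(camera, thing): "bbox" ([left, top, right, bottom] in pixels, round what is visible of it).
The state is a dict: "time": time; "joint_positions": joint angles; "qd": joint speeds; "joint_torque": joint torques, N m; "position": TCP position; "tool_rot": TCP orientation; "ft_force": force on the tool from outside, world axes, zero at the start; "torque": the same for the moment, N m; "grip_width": opening from 0.0 (shut) to 1.0 (fully open); "grip_force": force on a finger pad.
Only numpy, scipy, OpenCV 4.12 (cv2) and the standard library are available. Lean on these libraries where they do the work, as an engineer would, in place of code of your own. Each camera call takes 0.05 s, during which the arm holds its last target. There are 200 camera calls.

TASK

The camera boom has an unseen ballast in its tube, so its middle is not its balance point. Lift the boom at trial points to find where it balances, then lay it gently in both forks of the orange rocker on the stand at that point, let go, and leave it level and still by itself on the rocker. Never let the boom tip over or fall to the bench, and leave the other things alone.

Things in the scene. Friction and masses are not known exactly. Their poses are not given: they have to be found in the camera images.
- boom_mid (a point): Centre of the camera boom's square blue tube: 16 x 16 mm, 300 mm long along this frame's y (-150 to +150 mm), z up. Grip it anywhere across its 16 mm width. A fixed ballast hidden in the tube puts the balance point anywhere from 70 mm on the -y side to 80 mm on the +y side of this centre. It starts in the two forks of the grey rack.
- boom: The whole loose boom, 0.3 to 0.5 kg; origin on the tube's underside, 8 mm below boom_mid, same axes. A black camera pod (30 mm wide, y = 144 to 180 mm, reaching 23 mm below the tube's centre line with its lens) sits on the +y end beside a yellow band; the -y end has a black cap. It may lie on the rocker either way round.
- rack: Fixed grey rack: base plate 70 x 276 x 10 mm, two black open forks at y = -120 and +120 mm of its own frame, floors 60 mm and tops 76 mm above the bench, each 10 mm long with a 20 mm wide channel along y and flared lips. Only air between the forks above the plate. Origin: middle of the underside.
- rocker_mid (a point): Point between the orange rocker's two forks where the tube's centre line lies when seated: 8 mm above the fork floors, 48 mm above the pivot, 103 mm above the bench when empty. Moves with the rocker; y runs from fork to fork, z up. Forks at y = -42 and +42 mm, 10 mm long, channel 20 mm wide with flared lips up to 16 mm above the floor. Free between them down to the beam 42 mm below this point.
- stand: Fixed stand: dark base plate 90 x 110 x 12 mm with a short sprung post in its middle that carries the rocker's pivot between two small cheeks (tops 62 mm above the bench, 40 mm over all in x). The post is pushed down by 1.5 N per mm, so it sinks 2 to 4 mm under the boom and stops at 8 mm. Origin: middle of the underside, y along the forks.
- rocker (a joint): Tilt of the orange rocker, rad: 0 level, positive with its +y fork up, stops at -0.2 and +0.2. A spring (0.6 N m/rad) centres it. With the boom lying free it sinks to the heavy side by roughly 0.01 rad per mm that the balance point is off the middle between the forks; if the balance point lies outside the forks, the boom tips off.
- dropper_bottle: Bystander: amber dropper bottle, 33 x 33 x 95 mm, origin at its underside.
- swab_tub: Bystander: clear blue tub of cotton buds, 60 x 60 x 81 mm, origin at its underside.
- phone_silver: Bystander: silver phone lying flat, 67 x 138 x 8 mm, origin at its underside.
- polyimide_tape: Bystander: orange tape roll lying flat, 52 x 52 x 10 mm, origin at its underside.
Not all that is in view belongs to the job. There is more than one size of the stand; the job needs the larger.

How it is judged:
On the way:
1. the boom is lifted clear of the rack's forks and held without tipping (contact force between boom and rack below 0.05 N and contact force between the fingers and boom above 1 N and distance of boom_mid from where it was at the start of the episode above 0.012 m and angle between boom_mid's own z axis and vertical below 0.2 rad), for 0.3 s.
At the end, for the whole second after the job is handed in: The boom lies released and still in both forks of the rocker (tube centre line within 6 mm sideways and 4 mm in height of the seat, along it to 0.1 rad), off the rack, and the rocker stays level to 0.05 rad under it (x of boom_mid in the frame of rocker_mid between -0.006 and 0.006 m and z of boom_mid in the frame of rocker_mid between -0.004 and 0.004 m and angle between the y axis of boom_mid and the y axis of rocker_mid, either way round below 0.1 rad and value of joint rocker between -0.05 and 0.05 rad and linear speed of boom below 0.02 m/s and angular speed of boom below 0.1 rad/s and contact force between boom and anything else above 1 N and contact force between boom and rack below 0.05 N and angle between boom_mid's own z axis and vertical below 0.1 rad); the robot touches nothing.
It fails at once if the boom tips more than 0.35 rad (angle between boom_mid's own z axis and vertical above 0.35 rad).
It fails at once if the boom falls to the bench (height (world z) of boom_mid below 0.045 m).
It fails at once if the boom is pressed on the stand with more than 20 N (contact force between boom and stand above 20 N).
It fails at once if a bystander is pushed more than 30 mm (distance of any of dropper_bottle, swab_tub, phone_silver, polyimide_tape from where it was at the start of the episode above 0.03 m).
It also fails if it takes over 58 s, if anything falls off the work surface, if the arm or the gripper's body presses on something with over 40 N, if the wrist force passes 120 N, or if a joint passes its speed limit or range.

## Working session

There is one attempt and no reset: what is moved stays moved. The work goes in short steps, Python scripts to look and compute and a tool call to move; the robot and the scene stay as the last step left them, time stands still between calls to the robot, and variables do not carry over. Pictures are saved under pics/ and viewed, at most 10 in all, crops included, and the job is handed in when it is done.

Besides the shell and the picture viewer there is one more tool, called by a JSON object that holds its "name" and its "arguments". jog_arm: Moves the arm, as the interface text tells. Its arguments: {"type":"object","properties":{"increments":{"type":"array"},"grip_force":{"type":"number"}},"required":["increments"]}

```bash
mkdir -p pics; cat > h.py <<'E'
import numpy as np, cv2
from bench import ctrl, vision
def snap(n,f=None):
    im=vision.get_image(n)
    if f: cv2.imwrite('pics/'+f,im['color'])
    return im
def ray(im,u,v):
    E=np.array(im['extrinsics']);R=E[:3,:3];t=E[:3,3]
    d=R.T@np.array([(u-im['cx'])/im['fx'],(v-im['cy'])/im['fy'],1]);return -R.T@t,d
def atz(im,u,v,z):
    o,d=ray(im,u,v);return o+d*(z-o[2])/d[2]
def proj(im,p):
    E=np.array(im['extrinsics']);c=E[:3,:3]@np.array(p)+E[:3,3]
    return np.array([im['fx']*c[0]/c[2]+im['cx'],im['fy']*c[1]/c[2]+im['cy']])
E
python3 - <<'E'
from h import *
for n in('scene','top'):
    im=snap(n,n+'0.png'); print(n,im['fx'],ray(im,320,240))
    for t in('boom','rack','stand','rocker','phone_silver','swab_tub','dropper_bottle','polyimide_tape'):
        print(t,[(np.round(d['bbox']).tolist(),round(d['conf'],2)) for d in vision.spot_in(n,t)[:3]])
print(ctrl.get_state())
E
```

```text
scene 603.6996833613435 (array([-0.64954602, -0.84848668,  0.83152017]), array([ 0.7322426 ,  0.48045933, -0.4832751 ]))
boom [([286.0, 215.0, 402.0, 239.0], 0.64), ([322.0, 239.0, 361.0, 265.0], 0.6), ([376.0, 300.0, 440.0, 338.0], 0.54)]
rack [([300.0, 216.0, 397.0, 262.0], 0.9)]
stand [([312.0, 235.0, 365.0, 292.0], 0.96), ([250.0, 261.0, 293.0, 295.0], 0.81), ([321.0, 238.0, 361.0, 268.0], 0.71)]
rocker [([322.0, 238.0, 365.0, 263.0], 0.96), ([255.0, 259.0, 283.0, 278.0], 0.74)]
phone_silver [([375.0, 299.0, 442.0, 336.0], 0.96), ([317.0, 234.0, 359.0, 268.0], 0.54)]
swab_tub [([462.0, 282.0, 476.0, 288.0], 0.59)]
dropper_bottle [([454.0, 279.0, 466.0, 320.0], 0.64)]
polyimide_tape []
top 435.7204033567143 (array([ 0.30240305, -0.15865116,  0.97068335]), array([ 0.19388339,  0.02727017, -0.98067217]))
boom [([236.0, 174.0, 392.0, 195.0], 0.88)]
rack [([266.0, 172.0, 383.0, 208.0], 0.56)]
stand [([310.0, 239.0, 365.0, 279.0], 0.9), ([254.0, 290.0, 294.0, 318.0], 0.77)]
rocker [([254.0, 293.0, 289.0, 309.0], 0.65), ([317.0, 237.0, 365.0, 258.0], 0.61)]
phone_silver [([400.0, 279.0,
[... 174 characters left out ...]
: array([ 1.33510746,  0.32097532, -0.07009565,  1.45048367,  0.02258476,
        1.37078641, -0.05688918]), 'qd': array([-4.28800359e-05,  1.17972969e-03, -3.01933469e-04,  5.80225257e-04,
       -2.30185370e-04, -8.85683970e-05, -1.68566575e-03]), 'joint_torque': array([-2.96688377e-04, -4.91094232e+01, -4.03327234e-01, -3.12776506e+01,
       -6.36032084e-02,  3.34778521e-02,  2.69287210e-05]), 'position': array([ 0.16066663, -0.62986422,  0.22261074]), 'tool_rot': array([ 3.11698237e+00,  3.91365922e-01, -1.92174408e-05]), 'ft_force': array([-0.09064306, -0.41121129,  0.81953436]), 'torque': array([0.01285359, 0.00326493, 0.01852362]), 'grip_force': 0.0, 'grip_width': 1.0006080841965146}
```

View pics/top0.png

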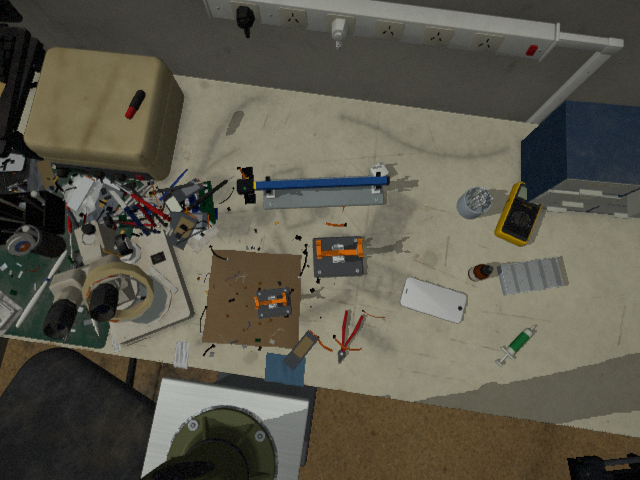

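View pics/scene0.png

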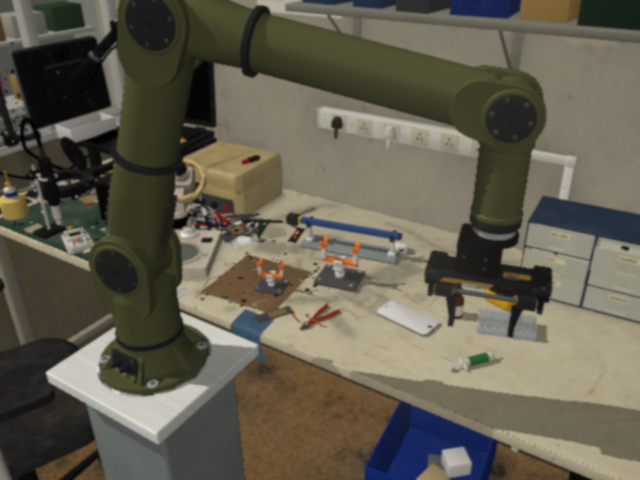

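Top view: the blue boom lies on the rack, with its pod on the left at about (246,184) and the cap on the right at about (388,182). The larger stand is at (340,256) and the small look-alike at (273,303).

```bash
python3 - <<'E'
from h import *
im=snap('top'); c=im['color']; h=cv2.cvtColor(c,cv2.COLOR_BGR2HSV)
def blob(box,lo,hi,z):
    l,t,r,b=box; m=cv2.inRange(h[t:b,l:r],lo,hi); v,u=np.nonzero(m); u=u+l;v=v+t
    P=np.array([atz(im,a,bb,z) for a,bb in zip(u,v)])[:,:2]; ce=P.mean(0)
    w,V=np.linalg.eigh(np.cov((P-ce).T)); d=V[:,1]; d=d*np.sign(d[1]); s=(P-ce)@d
    print(len(u),'mean',ce,'dir',d,np.degrees(np.arctan2(d[1],d[0])),'range',s.min(),s.max(),'mid',ce+d*(s.min()+s.max())/2, 'w',np.ptp((P-ce)@V[:,0]))
blob((232,165,396,200),(100,120,60),(125,255,255),.076)
blob((232,165,270,210),(20,130,80),(35,255,255),.076)
blob((305,232,370,265),(5,150,120),(20,255,255),.105)
crop=cv2.resize(c[160:290,225:405],None,fx=4.4,fy=4.4,interpolation=cv2.INTER_CUBIC);cv2.imwrite('pics/c1.png',crop)
E
```

```text
919 mean [ 0.6050144 -0.1173285] dir [-0.18960475  0.9818605 ] 100.9297186725482 range -0.14048698772167145 0.14012485457019724 mid [ 0.60504873 -0.11750628] w 0.019014100991111102
19 mean [0.58098296 0.02741515] dir [0.66266648 0.74891464] 48.49644769820986 range -0.011205001835436585 0.01899651935630309 mid [0.58356455 0.03033274] w 0.0100185655798101
338 mean [ 0.45807415 -0.17504954] dir [-0.17727289  0.98416174] 100.21095354928626 range -0.04843206437946616 0.04565289176167828 mid [ 0.45832049 -0.17641712] w 0.0371570433085051
```

View pics/c1.png

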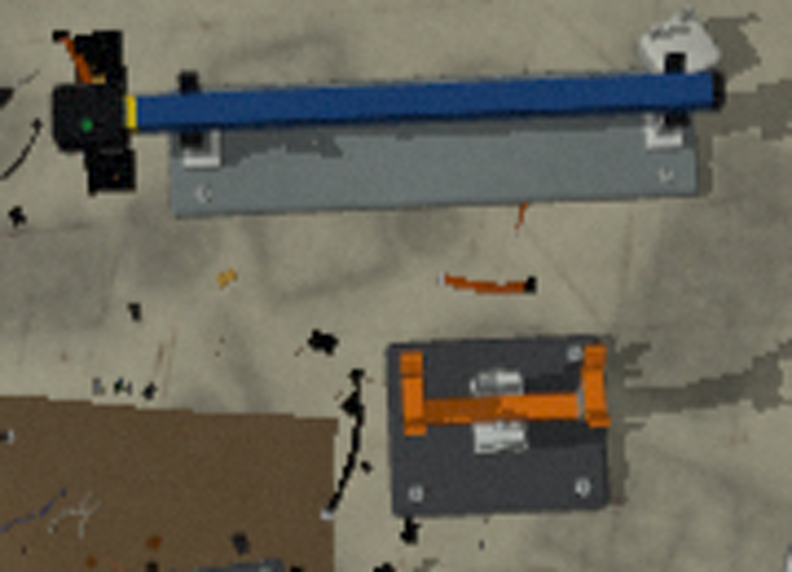

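```bash
cat >> h.py <<'E'
from scipy.spatial.transform import Rotation as Ro
def plan(p,yaw_y,s=None):
    "tool down, tool y along world angle yaw_y deg (mod 180)"
    s=s or ctrl.get_state(); R=Ro.from_rotvec(s['tool_rot']).as_matrix()
    sols=[]
    for a in (yaw_y,yaw_y+180):
        a=np.radians(a); y=np.array([np.cos(a),np.sin(a),0]); z=np.array([0,0,-1.]); x=np.cross(y,z)
        sols.append(Ro.from_matrix(R.T@np.c_[x,y,z]).as_rotvec())
    w=min(sols,key=np.linalg.norm)
    print('t',round(s['time'],2),'pos',np.round(s['position'],4),'q7',s['joint_positions'][6].round(2),'SHIFT mm',np.round(R.T@(np.array(p)-s['position'])*1e3,1),'TURN',np.round(w,4))
E
python3 - <<'E'
from h import *
im=snap('top'); print('rocker',atz(im,339.4,248.5,.111))
plan([.605,-.1175,.2],10.6)
E
```

```text
rocker [ 0.46093568 -0.1757508   0.111     ]
t 1.0 pos [ 0.1606 -0.6299  0.2226] q7 -0.06 SHIFT mm [ 557.2 -386.6   22.5] TURN [ 0.000e+00  2.000e-04 -1.506e+00]
```

{"name": "jog_arm", "arguments": {"increments": [{"tx": 33,"ty": -23,"tz": 0,"wz": -0.12,"gripper": 0.6},{"tx": 66,"ty": -46,"tz": 0,"wz": -0.24,"gripper": 0.6},{"tx": 99,"ty": -69,"tz": 0,"wz": -0.36,"gripper": 0.6},{"tx": 132,"ty": -92,"tz": 0,"wz": -0.48,"gripper": 0.6},{"tx": 165,"ty": -115,"tz": 0,"wz": -0.6,"gripper": 0.6}]}}

```text
validation failed for argument at $.in...
```

```bash
python3 -c "
from h import *
plan([.605,-.1175,.2],10.6)"
```

```text
t 1.0 pos [ 0.1606 -0.6299  0.2226] q7 -0.06 SHIFT mm [ 557.2 -386.6   22.5] TURN [ 0.000e+00  2.000e-04 -1.506e+00]
```

{"name": "jog_arm", "arguments": {"increments": [{"tx": 33,"ty": -23,"tz": 0,"wx": 0,"wy": 0,"wz": -0.12,"gripper": 0.6},{"tx": 66,"ty": -46,"tz": 0,"wx": 0,"wy": 0,"wz": -0.24,"gripper": 0.6},{"tx": 99,"ty": -69,"tz": 0,"wx": 0,"wy": 0,"wz": -0.36,"gripper": 0.6},{"tx": 132,"ty": -92,"tz": 0,"wx": 0,"wy": 0,"wz": -0.48,"gripper": 0.6},{"tx": 165,"ty": -115,"tz": 0,"wx": 0,"wy": 0,"wz": -0.6,"gripper": 0.6}]}}

```text
time: 1.42
position: [0.2931, -0.4761, 0.2228]
tool_rot: [2.858, 1.303, -0.0]
ft_force: [1.0, 0.3, 0.3]
grip_width: 0.709
grip_force: 0.0
```

```bash
python3 -c "
from h import *
plan([.605,-.1175,.2],10.6)"
```

```text
t 1.42 pos [ 0.2931 -0.4761  0.2228] q7 0.23 SHIFT mm [4.753e+02 3.000e-01 2.260e+01] TURN [ 3.000e-04  6.000e-04 -9.003e-01]
```

{"name": "jog_arm", "arguments": {"increments": [{"tx": 40,"ty": 0,"tz": 0,"wx": 0,"wy": 0,"wz": -0.12,"gripper": 0.6},{"tx": 80,"ty": 0,"tz": 0,"wx": 0,"wy": 0,"wz": -0.24,"gripper": 0.6},{"tx": 120,"ty": 0,"tz": 0,"wx": 0,"wy": 0,"wz": -0.36,"gripper": 0.6},{"tx": 160,"ty": 0,"tz": 0,"wx": 0,"wy": 0,"wz": -0.48,"gripper": 0.6},{"tx": 200,"ty": 0,"tz": 0,"wx": 0,"wy": 0,"wz": -0.6,"gripper": 0.6}]}}

```text
time: 1.83
position: [0.4251, -0.3258, 0.223]
tool_rot: [2.345, 2.089, -0.0]
ft_force: [-0.0, -1.2, 0.1]
grip_width: 0.606
grip_force: 0.0
```

{"name": "jog_arm", "arguments": {"increments": [{"tx": 33,"ty": 22,"tz": 0,"wx": 0,"wy": 0,"wz": -0.1,"gripper": 0.6},{"tx": 66,"ty": 45,"tz": 0,"wx": 0,"wy": 0,"wz": -0.2,"gripper": 0.6},{"tx": 99,"ty": 68,"tz": 0,"wx": 0,"wy": 0,"wz": -0.3,"gripper": 0.6},{"tx": 132,"ty": 90,"tz": 0,"wx": 0,"wy": 0,"wz": -0.3,"gripper": 0.6},{"tx": 150,"ty": 102,"tz": 0,"wx": 0,"wy": 0,"wz": -0.3,"gripper": 0.6}]}}

```text
time: 2.25
position: [0.5463, -0.1854, 0.2231]
tool_rot: [2.007, 2.416, 0.005]
ft_force: [0.2, 0.4, 0.7]
grip_width: 0.597
grip_force: 0.0
```

```bash
python3 -c "
from h import *
plan([.605,-.1175,.2],10.6)
im=snap('wrist','w1.png')
plan([.605,-.1175,.2],10.6)
print(np.array(im['extrinsics']).round(4).tolist(),im['fx'])
for t in ('boom','boom_mid','rack'):print(vision.spot_in('wrist',t)[:2])
"
```

```text
t 2.25 pos [ 0.5463 -0.1854  0.2231] q7 0.38 SHIFT mm [56.  70.1 23.3] TURN [ 0.0027 -0.0016 -0.0003]
t 2.3 pos [ 0.5482 -0.182   0.223 ] q7 0.37 SHIFT mm [52.6 67.8 23.5] TURN [ 0.0046 -0.0035  0.004 ]
[[0.9832, 0.1827, 0.0032, -0.5039], [0.1761, -0.9521, 0.2498, -0.3037], [0.0487, -0.245, -0.9683, 0.3168], [0.0, 0.0, 0.0, 1.0]] 365.84429376600275
[{'bbox': [386.6, 0.0, 425.9, 290.4], 'conf': 0.66}]
[{'bbox': [385.6, 0.4, 427.2, 295.6], 'conf': 0.94}]
[]
```

View pics/w1.png

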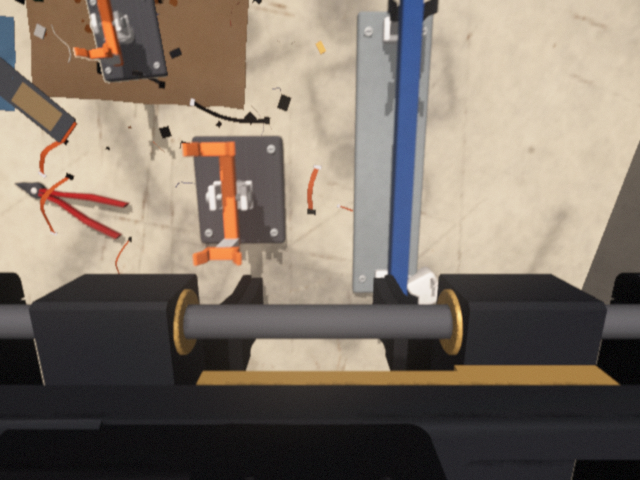

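Wrist view: the boom runs vertically at column ~405, and the larger stand's rocker is at about (220,200), with forks at rows ~150 and ~256. Next I'll measure both from this picture.

```bash
python3 - <<'E'
from h import *
im=snap('wrist'); c=im['color']; h=cv2.cvtColor(c,cv2.COLOR_BGR2HSV)
cv2.imwrite('pics/c2.png',cv2.resize(c[130:275,170:300],None,fx=4,fy=4,interpolation=cv2.INTER_CUBIC))
m=cv2.inRange(h,(100,120,40),(125,255,255)); m[:,:370]=0;m[:,440:]=0
L=[]
for v in range(20,270,10):
    u=np.nonzero(m[v])[0]; L.append([atz(im,u.min(),v,.076)[:2],atz(im,u.max()+1,v,.076)[:2]])
L=np.array(L)
for k in (0,1):
    p=np.polyfit(L[:,k,1],L[:,k,0],1);print('edge',p, 'x at y=-.1175',np.polyval(p,-.1175),np.degrees(np.arctan(-p[0])))
print(m.sum()//255, np.nonzero(m[100])[0][[0,-1]], h[100,395:425:3].tolist())
o,_=ray(im,0,0);print('cam',o)
for n,u,v in(('ul',182,150),('ur',235,150),('ll',195,256),('lr',241,256)): print(n,atz(im,u,v,.111))
plan([.605,-.1175,.2],10.6)
E
```

```text
edge [-0.19447665  0.57612475] x at y=-.1175 0.598975753423477 11.005319074871553
edge [-0.1910813   0.59144729] x at y=-.1175 0.6138993459680242 10.817750620438082
5288 [403 420] [[15, 9, 119], [102, 9, 135], [113, 83, 80], [111, 139, 150], [110, 143, 153], [110, 146, 150], [110, 140, 153], [110, 140, 148], [110, 138, 148], [113, 49, 109]]
cam [ 0.53146861 -0.1241795   0.383531  ]
ul [ 0.4354659  -0.14311021  0.111     ]
ur [ 0.47311697 -0.13628306  0.111     ]
ll [ 0.45232159 -0.2211689   0.111     ]
lr [ 0.48748524 -0.2147929   0.111     ]
t 2.5 pos [ 0.5429 -0.192   0.2224] q7 0.38 SHIFT mm [62.3 74.3 22.2] TURN [-0.001   0.0007 -0.0071]
```

View pics/c2.png

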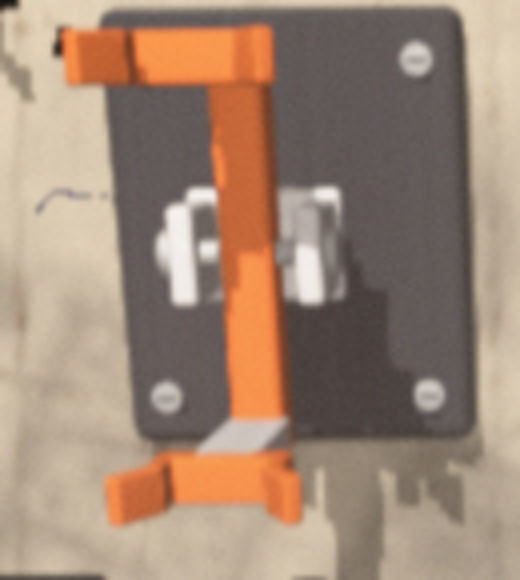

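```bash
python3 - <<'E'
from h import *
plan([.6065,-.1175,.12],10.9)
im=snap('wrist')
P=np.array([atz(im,u,v,.111)[:2] for u,v in((186.5,144),(238,143),(196.7,254.5),(245,254.5))])
a,b=P[:2].mean(0),P[2:].mean(0);print(P,'mid',(a+b)/2,'len',np.linalg.norm(a-b),np.degrees(np.arctan2(*(a-b)[::-1])))
plan([.6065,-.1175,.049],10.9)
im=snap('wrist');o=im['color'];h=cv2.cvtColor(o,cv2.COLOR_BGR2HSV)
m=cv2.inRange(h,(4,150,120),(20,255,255))[130:275,170:300];v,u=np.nonzero(m);print(u.min()+170,u.max()+170,v.min()+130,v.max()+130)
E
```

```text
t 2.5 pos [ 0.5429 -0.192   0.2224] q7 0.38 SHIFT mm [ 62.1  75.9 102.2] TURN [-0.001   0.0007 -0.0123]
[[ 0.43778589 -0.13946882]
 [ 0.47415373 -0.13226046]
 [ 0.45279425 -0.22087571]
 [ 0.489693   -0.2142729 ]] mid [ 0.46360672 -0.17671947] len 0.0831249543498862 100.58798677199728
t 2.55 pos [ 0.5426 -0.1926  0.2224] q7 0.38 SHIFT mm [ 62.8  76.3 173.3] TURN [-0.001   0.0008 -0.0136]
186 246 134 258
```

{"name": "jog_arm", "arguments": {"increments": [{"tx": 22,"ty": 26,"tz": 15,"wx": 0,"wy": 0,"wz": -0.01,"gripper": 0.6},{"tx": 44,"ty": 52,"tz": 35,"wx": 0,"wy": 0,"wz": -0.01,"gripper": 0.6},{"tx": 58,"ty": 70,"tz": 60,"wx": 0,"wy": 0,"wz": -0.01,"gripper": 0.6},{"tx": 62,"ty": 76,"tz": 80,"wx": 0,"wy": 0,"wz": -0.01,"gripper": 0.6},{"tx": 62,"ty": 76,"tz": 80,"wx": 0,"wy": 0,"wz": -0.01,"gripper": 0.6}]}}

```text
time: 3.02
position: [0.605, -0.1147, 0.138]
tool_rot: [-1.995, -2.418, 0.004]
ft_force: [-1.4, -0.8, -0.9]
grip_width: 0.599
grip_force: 0.0
```

{"name": "jog_arm", "arguments": {"increments": [{"tx": 0,"ty": 0,"tz": 0,"wx": 0,"wy": 0,"wz": 0,"gripper": 0.6},{"tx": 0,"ty": 0,"tz": 0,"wx": 0,"wy": 0,"wz": 0,"gripper": 0.6},{"tx": 0,"ty": 0,"tz": 0,"wx": 0,"wy": 0,"wz": 0,"gripper": 0.6},{"tx": 0,"ty": 0,"tz": 0,"wx": 0,"wy": 0,"wz": 0,"gripper": 0.6},{"tx": 0,"ty": 0,"tz": 0,"wx": 0,"wy": 0,"wz": 0,"gripper": 0.6}]}}

```text
time: 3.43
position: [0.6075, -0.1175, 0.1439]
tool_rot: [2.003, 2.418, 0.0]
ft_force: [0.4, -0.7, 0.0]
grip_width: 0.599
grip_force: 0.0
```

```bash
python3 -c "
from h import *
plan([.6065,-.1175,.049],10.9)
s=ctrl.get_state();print(s['ft_force'],s['torque'])"
```

```text
t 3.43 pos [ 0.6075 -0.1175  0.1439] q7 0.17 SHIFT mm [ 0.3 -1.2 94.9] TURN [ 0.0016  0.0015 -0.0029]
[ 0.3595081  -0.66230731  0.03490543] [ 0.01896116 -0.11073712  0.00173514]
```

{"name": "jog_arm", "arguments": {"increments": [{"tx": 0,"ty": -1,"tz": 30,"wx": 0,"wy": 0,"wz": 0,"gripper": 0.6},{"tx": 0,"ty": -1,"tz": 60,"wx": 0,"wy": 0,"wz": 0,"gripper": 0.6},{"tx": 0,"ty": -1,"tz": 85,"wx": 0,"wy": 0,"wz": 0,"gripper": 0.6},{"tx": 0,"ty": -1,"tz": 95,"wx": 0,"wy": 0,"wz": 0,"gripper": 0.6},{"tx": 0,"ty": -1,"tz": 95,"wx": 0,"wy": 0,"wz": 0,"gripper": 0.4}]}}

```text
time: 3.85
position: [0.6042, -0.1166, 0.0452]
tool_rot: [-2.0, -2.418, 0.003]
ft_force: [0.3, -0.4, -0.5]
grip_width: 0.572
grip_force: 0.0
```

{"name": "jog_arm", "arguments": {"increments": [{"tx": 0,"ty": 0,"tz": 0,"wx": 0,"wy": 0,"wz": 0,"gripper": 0.3},{"tx": 0,"ty": 0,"tz": 0,"wx": 0,"wy": 0,"wz": 0,"gripper": 0.1},{"tx": 0,"ty": 0,"tz": 0,"wx": 0,"wy": 0,"wz": 0,"gripper": 0.1},{"tx": 0,"ty": 0,"tz": 0,"wx": 0,"wy": 0,"wz": 0,"gripper": 0.1},{"tx": 0,"ty": 0,"tz": 0,"wx": 0,"wy": 0,"wz": 0,"gripper": 0.1}], "grip_force": 50}}

```text
time: 4.27
position: [0.607, -0.1166, 0.0487]
tool_rot: [2.001, 2.42, 0.001]
ft_force: [-0.1, -0.3, -0.6]
grip_width: 0.238
grip_force: 0.0
```

```bash
cat >> h.py <<'E'
def ft(n=8):
    F=[]
    for i in range(n):
        vision.get_image('top'); s=ctrl.get_state(); F.append(np.r_[s['ft_force'],s['torque']])
    F=np.array(F);print('t',s['time'],'pos',s['position'].round(4),'F',F.mean(0).round(3),'sd',F.std(0).round(3),'grip',s['grip_force'],s['grip_width']);return F.mean(0)
E
python3 -c "
from h import *
ft(8)"
```

```text
t 4.6667 pos [ 0.6068 -0.1166  0.0484] F [-8.650e-01  1.870e-01  4.049e+00 -2.300e-02 -1.000e-03  3.000e-02] sd [0.81  0.34  1.829 0.05  0.055 0.021] grip 49.999622236937284 0.17807403322902748
```

{"name": "jog_arm", "arguments": {"increments": [{"tx": 0,"ty": 0,"tz": -1,"wx": 0,"wy": 0,"wz": 0,"gripper": 0.1},{"tx": 0,"ty": 0,"tz": -2,"wx": 0,"wy": 0,"wz": 0,"gripper": 0.1},{"tx": 0,"ty": 0,"tz": -4,"wx": 0,"wy": 0,"wz": 0,"gripper": 0.1},{"tx": 0,"ty": 0,"tz": -6,"wx": 0,"wy": 0,"wz": 0,"gripper": 0.1},{"tx": 0,"ty": 0,"tz": -6,"wx": 0,"wy": 0,"wz": 0,"gripper": 0.1}], "grip_force": 60}}

```text
time: 5.08
position: [0.6055, -0.1162, 0.053]
tool_rot: [-2.001, -2.42, 0.001]
ft_force: [0.2, 0.3, -4.5]
grip_width: 0.177
grip_force: 60.0
```

```bash
python3 -c "
from h import *
im=snap('wrist','w3.png')
f=ft(12)
print('along boom +y offset m:', )
a=np.radians(100.9);d=np.array([np.cos(a),np.sin(a)]);F=f[2];r=np.array([-f[4],f[3]])/F; print(r, r@d)
"
```

```text
t 5.7333 pos [ 0.6063 -0.1165  0.0535] F [-0.116 -0.167 -3.96   0.235 -0.052 -0.013] sd [0.449 0.47  0.524 0.021 0.028 0.017] grip 59.99840436503291 0.1772357926598071
along boom +y offset m:
[-0.01304384 -0.0594379 ] -0.05589903587884737
```

View pics/w3.png

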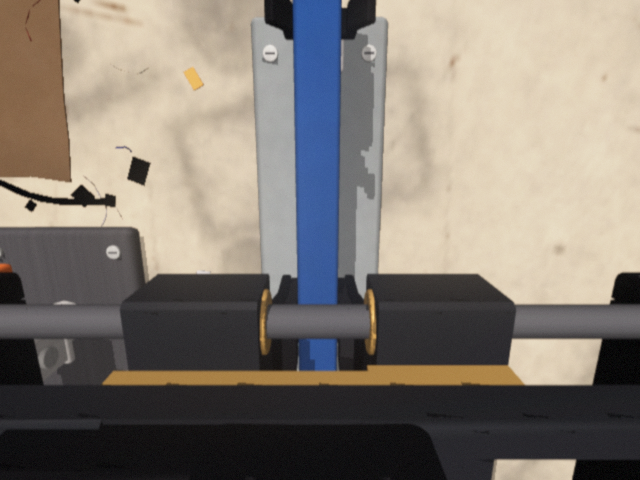

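The boom (blue, columns 295–340) is held square in the fingers and has not visibly tilted. The torque puts its balance point about 57 mm toward the cap from this grip, so I'll set it down and regrip there.

{"name": "jog_arm", "arguments": {"increments": [{"tx": 0,"ty": 0,"tz": 2,"wx": 0,"wy": 0,"wz": 0,"gripper": 0.1},{"tx": 0,"ty": 0,"tz": 4,"wx": 0,"wy": 0,"wz": 0,"gripper": 0.1},{"tx": 0,"ty": 0,"tz": 5,"wx": 0,"wy": 0,"wz": 0,"gripper": 0.1},{"tx": 0,"ty": 0,"tz": 5.5,"wx": 0,"wy": 0,"wz": 0,"gripper": 0.1},{"tx": 0,"ty": 0,"tz": 5.5,"wx": 0,"wy": 0,"wz": 0,"gripper": 0.1}]}}

```text
time: 6.15
position: [0.6064, -0.1164, 0.0484]
tool_rot: [2.001, 2.421, -0.0]
ft_force: [-1.2, -0.5, -0.4]
grip_width: 0.177
grip_force: 60.0
```

{"name": "jog_arm", "arguments": {"increments": [{"tx": 0,"ty": 0,"tz": 0,"wx": 0,"wy": 0,"wz": 0,"gripper": 0.4},{"tx": 0,"ty": 0,"tz": 0,"wx": 0,"wy": 0,"wz": 0,"gripper": 0.4},{"tx": 0,"ty": 0,"tz": 0,"wx": 0,"wy": 0,"wz": 0,"gripper": 0.4},{"tx": -20,"ty": 0,"tz": 0,"wx": 0,"wy": 0,"wz": 0,"gripper": 0.4},{"tx": -45,"ty": 0,"tz": 0,"wx": 0,"wy": 0,"wz": 0,"gripper": 0.4}]}}

```text
time: 6.57
position: [0.6155, -0.1581, 0.0487]
tool_rot: [1.996, 2.426, 0.002]
ft_force: [0.6, 0.3, 0.4]
grip_width: 0.388
grip_force: 0.0
```

{"name": "jog_arm", "arguments": {"increments": [{"tx": -12,"ty": 0,"tz": 0,"wx": 0,"wy": 0,"wz": 0,"gripper": 0.4},{"tx": -12,"ty": 0,"tz": 0,"wx": 0,"wy": 0,"wz": 0,"gripper": 0.4},{"tx": -12,"ty": 0,"tz": 0,"wx": 0,"wy": 0,"wz": 0,"gripper": 0.4},{"tx": -12,"ty": 0,"tz": 0,"wx": 0,"wy": 0,"wz": 0,"gripper": 0.4},{"tx": -12,"ty": 0,"tz": 0,"wx": 0,"wy": 0,"wz": 0,"gripper": 0.4}]}}

```text
time: 6.98
position: [0.617, -0.1702, 0.0481]
tool_rot: [-1.999, -2.423, -0.001]
ft_force: [0.5, 0.1, -0.1]
grip_width: 0.398
grip_force: 0.0
```

```bash
python3 -c "
from h import *
f=ft(8)
plan([.6065+.057*.189,-.1165-.057*.982,.049],10.9)
"
```

```text
t 7.3833 pos [ 0.617  -0.1723  0.0481] F [ 0.139  0.229 -0.093 -0.01  -0.111 -0.003] sd [0.496 0.534 0.608 0.031 0.03  0.038] grip 0.0 0.40173894444300057
t 7.38 pos [ 0.617  -0.1723  0.0481] q7 0.21 SHIFT mm [-0.2  0.3 -0.9] TURN [-0.      0.0002 -0.001 ]
```

{"name": "jog_arm", "arguments": {"increments": [{"tx": -6,"ty": 0,"tz": -0.5,"wx": 0,"wy": 0,"wz": 0,"gripper": 0.4},{"tx": -6,"ty": 0,"tz": -0.5,"wx": 0,"wy": 0,"wz": 0,"gripper": 0.1},{"tx": -6,"ty": 0,"tz": -0.5,"wx": 0,"wy": 0,"wz": 0,"gripper": 0.1},{"tx": -6,"ty": 0,"tz": -0.5,"wx": 0,"wy": 0,"wz": 0,"gripper": 0.1},{"tx": -6,"ty": 0,"tz": -0.5,"wx": 0,"wy": 0,"wz": 0,"gripper": 0.1}], "grip_force": 50}}

```text
time: 7.8
position: [0.6182, -0.1783, 0.0485]
tool_rot: [2.002, 2.421, 0.0]
ft_force: [2.8, 0.5, -0.8]
grip_width: 0.185
grip_force: 6.1
```

{"name": "jog_arm", "arguments": {"increments": [{"tx": 0,"ty": 0,"tz": 0,"wx": 0,"wy": 0,"wz": 0,"gripper": 0.1},{"tx": 0,"ty": 0,"tz": 0,"wx": 0,"wy": 0,"wz": 0,"gripper": 0.1},{"tx": 0,"ty": 0,"tz": -3,"wx": 0,"wy": 0,"wz": 0,"gripper": 0.1},{"tx": 0,"ty": 0,"tz": -6,"wx": 0,"wy": 0,"wz": 0,"gripper": 0.1},{"tx": 0,"ty": 0,"tz": -10,"wx": 0,"wy": 0,"wz": 0,"gripper": 0.1}]}}

```text
time: 8.22
position: [0.6172, -0.1781, 0.0579]
tool_rot: [-2.001, -2.42, 0.001]
ft_force: [-0.4, -0.7, -3.9]
grip_width: 0.172
grip_force: 50.0
```

```bash
python3 -c "
from h import *
vision.get_image('top');vision.get_image('top');f=ft(24)
a=np.radians(100.9);d=np.array([np.cos(a),np.sin(a)]);F=f[2];r=np.array([-(f[4]+.11),f[3]-0.0])/F; print(r, r@d)
"
```

```text
t 9.5167 pos [ 0.6181 -0.1784  0.0585] F [-1.000e-02  6.500e-02 -3.989e+00 -1.500e-02 -1.160e-01  1.000e-03] sd [0.447 0.526 0.4   0.032 0.025 0.027] grip 49.99895699322224 0.17591096839009635
[-0.0013944   0.00375725] 0.003953135027685795
```

{"name": "jog_arm", "arguments": {"increments": [{"tx": 0,"ty": 0,"tz": -10,"wx": 0,"wy": 0,"wz": 0,"gripper": 0.1},{"tx": 0,"ty": 0,"tz": -30,"wx": 0,"wy": 0,"wz": 0,"gripper": 0.1},{"tx": 0,"ty": 0,"tz": -55,"wx": 0,"wy": 0,"wz": 0,"gripper": 0.1},{"tx": 0,"ty": 0,"tz": -80,"wx": 0,"wy": 0,"wz": 0,"gripper": 0.1},{"tx": 0,"ty": 0,"tz": -92,"wx": 0,"wy": 0,"wz": 0,"gripper": 0.1}]}}

```text
time: 9.93
position: [0.62, -0.1784, 0.155]
tool_rot: [1.998, 2.417, 0.003]
ft_force: [1.1, -0.7, -3.1]
grip_width: 0.178
grip_force: 50.0
```

```bash
python3 -c "
from h import *
f=ft(20)
plan([.4628,-.1777,.15],10.6)
"
```

```text
t 10.9333 pos [ 0.6181 -0.1784  0.1506] F [ 0.104  0.16  -4.07  -0.012 -0.113 -0.009] sd [0.649 0.601 0.822 0.029 0.047 0.022] grip 49.99910116195679 0.17873257795759706
t 10.93 pos [ 0.6181 -0.1784  0.1506] q7 0.26 SHIFT mm [  29.8 -152.4    0.6] TURN [0.     0.0001 0.004 ]
```

{"name": "jog_arm", "arguments": {"increments": [{"tx": 3,"ty": -15,"tz": 0,"wx": 0,"wy": 0,"wz": 0.004,"gripper": 0.1},{"tx": 9,"ty": -45,"tz": 0,"wx": 0,"wy": 0,"wz": 0.004,"gripper": 0.1},{"tx": 17,"ty": -82,"tz": 0,"wx": 0,"wy": 0,"wz": 0.004,"gripper": 0.1},{"tx": 23,"ty": -115,"tz": 0,"wx": 0,"wy": 0,"wz": 0.004,"gripper": 0.1},{"tx": 28,"ty": -142,"tz": 0,"wx": 0,"wy": 0,"wz": 0.004,"gripper": 0.1}]}}

```text
time: 11.35
position: [0.4708, -0.1774, 0.1502]
tool_rot: [-2.006, -2.416, 0.002]
ft_force: [-0.1, -0.1, -3.6]
grip_width: 0.175
grip_force: 50.0
```

{"name": "jog_arm", "arguments": {"increments": [{"tx": 1.5,"ty": -8,"tz": 0,"wx": 0,"wy": 0,"wz": 0,"gripper": 0.1},{"tx": 2,"ty": -10,"tz": 0,"wx": 0,"wy": 0,"wz": 0,"gripper": 0.1},{"tx": 2,"ty": -10,"tz": 0,"wx": 0,"wy": 0,"wz": 0,"gripper": 0.1},{"tx": 2,"ty": -10,"tz": 0,"wx": 0,"wy": 0,"wz": 0,"gripper": 0.1},{"tx": 2,"ty": -10,"tz": 0,"wx": 0,"wy": 0,"wz": 0,"gripper": 0.1}]}}

```text
time: 11.77
position: [0.4647, -0.1769, 0.1509]
tool_rot: [2.005, 2.418, 0.002]
ft_force: [-0.6, 0.9, -3.9]
grip_width: 0.179
grip_force: 50.0
```

```bash
python3 -c "
from h import *
plan([.4628,-.1777,.15],10.6)
im=snap('wrist'); c=im['color']
cv2.imwrite('pics/w4.png',cv2.resize(c[120:320,200:440],None,fx=3,fy=3,interpolation=cv2.INTER_CUBIC))
print(vision.spot_in('wrist','rocker')[:2],vision.spot_in('wrist','stand')[:2])
plan([.4628,-.1777,.15],10.6)
a=np.radians(100.6);d=np.array([np.cos(a),np.sin(a)]);n=np.array([-d[1],d[0]])
for y in(37,47):
  for x in(-18,18): print(proj(im,np.r_[np.array([.4625,-.1762])+d*y/1e3+n*x/1e3,.111]).round(1))
"
```

```text
t 11.77 pos [ 0.4647 -0.1769  0.1509] q7 0.46 SHIFT mm [-0.4 -2.   0.9] TURN [ 0.0015 -0.0001  0.0013]
[{'bbox': [281.6, 181.2, 349.2, 200.5], 'conf': 0.86}, {'bbox': [138.5, 2.1, 185.9, 76.8], 'conf': 0.65}] [{'bbox': [261.4, 167.7, 369.9, 290.4], 'conf': 0.95}, {'bbox': [134.9, 0.0, 233.6, 96.1], 'conf': 0.69}]
t 11.92 pos [ 0.464  -0.177   0.1504] q7 0.46 SHIFT mm [-0.5 -1.3  0.4] TURN [ 0.0004 -0.0007  0.001 ]
[346.4 202.9]
[281.1 202.9]
[346.7 184.6]
[280.7 184.6]
```

View pics/w4.png

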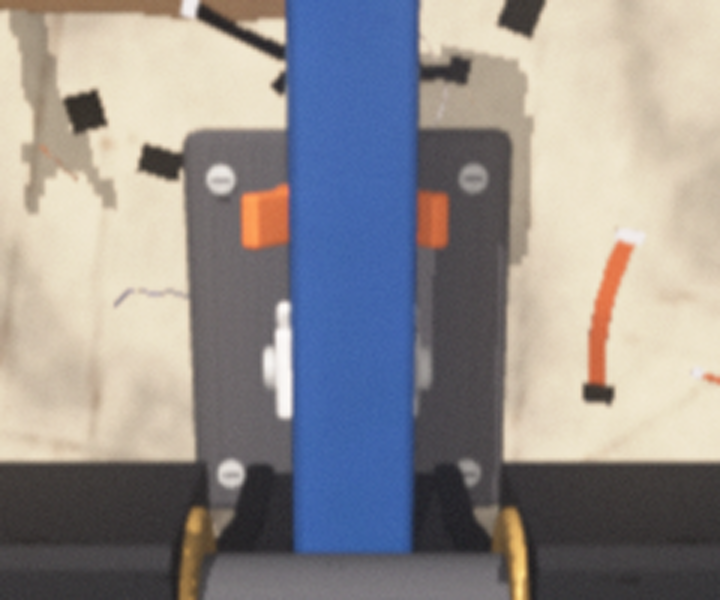

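Wrist crop: the tube spans full-image columns 296–339 and the far fork's tips are at columns 280 and 349, rows 183–202. The boom is nearly centred, but needs to go about 1 mm to the left.

```bash
python3 -c "
from h import *
im=snap('wrist');s=ctrl.get_state();R=Ro.from_rotvec(s['tool_rot']).as_matrix()
b=atz(im,317.5,190,s['position'][2]+.0275);f=atz(im,315,192,.111)
for p in(b,f):print((R.T@(p-s['position'])*1e3).round(1),p)
plan([.4633,-.1772,.0875],10.6)
"
```

```text
[ 52.7   0.2 -27.5] [ 0.45429103 -0.1252184   0.17786246]
[44.2 -1.1 39.4] [ 0.45456013 -0.13375229  0.111     ]
t 11.97 pos [ 0.4638 -0.177   0.1504] q7 0.46 SHIFT mm [-0.1 -0.5 62.9] TURN [ 0.0002 -0.0008  0.0009]
```

{"name": "jog_arm", "arguments": {"increments": [{"tx": 0.5,"ty": -1,"tz": 10,"wx": 0,"wy": 0,"wz": 0,"gripper": 0.1},{"tx": 0.5,"ty": -1,"tz": 30,"wx": 0,"wy": 0,"wz": 0,"gripper": 0.1},{"tx": 0.5,"ty": -1,"tz": 48,"wx": 0,"wy": 0,"wz": 0,"gripper": 0.1},{"tx": 0.5,"ty": -1,"tz": 55,"wx": 0,"wy": 0,"wz": 0,"gripper": 0.1},{"tx": 0.5,"ty": -1,"tz": 58,"wx": 0,"wy": 0,"wz": 0,"gripper": 0.1}]}}

```text
time: 12.38
position: [0.4609, -0.1765, 0.0906]
tool_rot: [-2.004, -2.415, 0.001]
ft_force: [0.0, -0.4, -3.8]
grip_width: 0.178
grip_force: 50.0
```

{"name": "jog_arm", "arguments": {"increments": [{"tx": 0,"ty": 0,"tz": 2,"wx": 0,"wy": 0,"wz": 0,"gripper": 0.1},{"tx": 0,"ty": 0,"tz": 4,"wx": 0,"wy": 0,"wz": 0,"gripper": 0.1},{"tx": 0,"ty": 0,"tz": 6,"wx": 0,"wy": 0,"wz": 0,"gripper": 0.1},{"tx": 0,"ty": 0,"tz": 8,"wx": 0,"wy": 0,"wz": 0,"gripper": 0.1},{"tx": 0,"ty": 0,"tz": 9,"wx": 0,"wy": 0,"wz": 0,"gripper": 0.1}]}}

```text
time: 12.8
position: [0.4623, -0.1772, 0.0838]
tool_rot: [2.006, 2.417, -0.0]
ft_force: [-0.5, 0.6, -5.1]
grip_width: 0.178
grip_force: 50.0
```

```bash
python3 -c "
from h import *
f=ft(8)
im=snap('wrist'); c=im['color']
cv2.imwrite('pics/w5.png',cv2.resize(c[120:320,200:440],None,fx=3,fy=3,interpolation=cv2.INTER_CUBIC))
"
```

```text
t 13.2 pos [ 0.4622 -0.1771  0.0837] F [-3.700e-02 -9.900e-02 -3.837e+00 -1.100e-02 -1.090e-01 -3.000e-03] sd [0.549 0.354 0.462 0.025 0.037 0.024] grip 49.99914513900876 0.17603940570106044
```

View pics/w5.png

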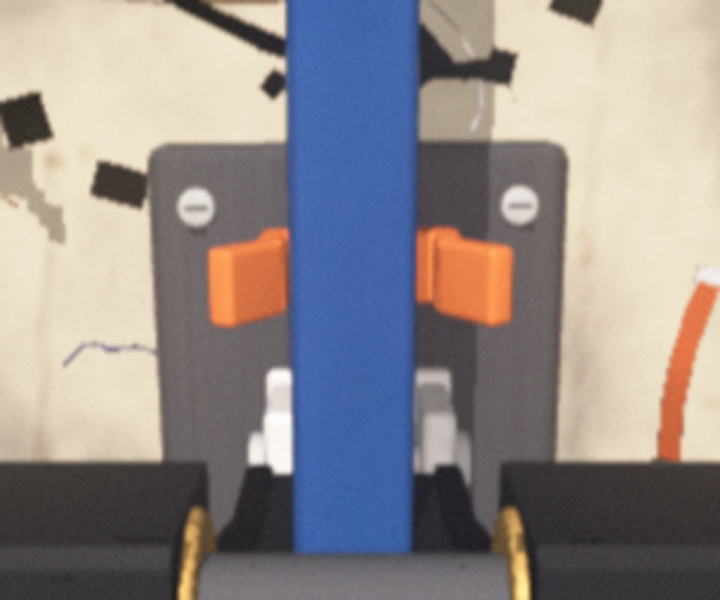

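Wrist crop: the tube (288–418) lies inside the fork (lip tips at 208 and 513). It is about 0.9 mm left of centre and just above contact.

{"name": "jog_arm", "arguments": {"increments": [{"tx": 0,"ty": 0.8,"tz": 0,"wx": 0,"wy": 0,"wz": 0,"gripper": 0.1},{"tx": 0,"ty": 0.8,"tz": 0.5,"wx": 0,"wy": 0,"wz": 0,"gripper": 0.1},{"tx": 0,"ty": 0.8,"tz": 1.2,"wx": 0,"wy": 0,"wz": 0,"gripper": 0.1},{"tx": 0,"ty": 0.8,"tz": 1.8,"wx": 0,"wy": 0,"wz": 0,"gripper": 0.1},{"tx": 0,"ty": 0.8,"tz": 2.4,"wx": 0,"wy": 0,"wz": 0,"gripper": 0.1}]}}

```text
time: 13.67
position: [0.4632, -0.177, 0.0814]
tool_rot: [2.006, 2.417, 0.0]
ft_force: [0.1, -0.2, -0.9]
grip_width: 0.176
grip_force: 50.0
```

```bash
python3 -c "
from h import *
ft(12)
"
```

```text
t 14.2667 pos [ 0.4631 -0.177   0.0813] F [-0.364 -0.138 -0.6    0.019 -0.107  0.002] sd [0.438 0.474 0.504 0.036 0.07  0.033] grip 49.998976327478886 0.17278528273493923
```

{"name": "jog_arm", "arguments": {"increments": [{"tx": 0,"ty": 0,"tz": 0.4,"wx": 0,"wy": 0,"wz": 0,"gripper": 0.1},{"tx": 0,"ty": 0,"tz": 0.4,"wx": 0,"wy": 0,"wz": 0,"gripper": 0.19},{"tx": 0,"ty": 0,"tz": 0.4,"wx": 0,"wy": 0,"wz": 0,"gripper": 0.21},{"tx": 0,"ty": 0,"tz": 0.4,"wx": 0,"wy": 0,"wz": 0,"gripper": 0.23},{"tx": 0,"ty": 0,"tz": 0.4,"wx": 0,"wy": 0,"wz": 0,"gripper": 0.25}]}}

```text
time: 14.68
position: [0.4629, -0.177, 0.0808]
tool_rot: [2.007, 2.417, -0.0]
ft_force: [0.1, 0.6, -1.0]
grip_width: 0.236
grip_force: 0.0
```

```bash
cat > tilt.py <<'E'
from h import *
im=snap('wrist');h=cv2.cvtColor(im['color'],cv2.COLOR_BGR2HSV)
m=cv2.inRange(h,(100,110,40),(125,255,255))
W=[]
for v in range(10,290,10):
    r=m[v,270:370]; u=np.nonzero(r)[0]
    if len(u)>15: W.append((v,u.min()+270,u.max()+271))
W=np.array(W,float)
# top face edges: width 16mm -> fit depth plane: height z(y) giving width 16 mm
s=ctrl.get_state();R=Ro.from_rotvec(s['tool_rot']).as_matrix();z0=s['position'][2]+.0275
from scipy.optimize import least_squares
pl,pr=(np.polyfit(W[:,0],W[:,k],1) for k in(1,2))
o,_=ray(im,0,0)
def q(v,u,a,b):
    # intersect with plane height (tool frame) z=z0+b+a*along
    o,d=ray(im,u,v); X=R[:,0]; n=np.array([0,0,1])-a*X; p0=s['position']*[1,1,0]+[0,0,z0+b]
    return o+d*((p0-o)@n)/(d@n)
def res(x): return [np.linalg.norm((q(v,np.polyval(pr,v),*x)-q(v,np.polyval(pl,v),*x))[:2])*1e3-x0 for v in W[:,0]]
for x0 in(16,):
    r=least_squares(res,[0,0],x_scale=[.01,.001]);print('wrist slope(pod up +)',r.x[0].round(4),'dz mm',(r.x[1]*1e3).round(2),'edges@150',np.polyval(pl,150).round(1),np.polyval(pr,150).round(1),len(W))
E
python3 tilt.py; python3 -c "
from h import *
ft(10)
import runpy;runpy.run_path('tilt.py')
im=snap('scene'); c=im['color']
print([ (d['bbox'],d['conf']) for d in vision.spot_in('scene','boom')[:2]])
cv2.imwrite('pics/s5.png',cv2.resize(c[190:310,240:420],None,fx=4.4,fy=4.4,interpolation=cv2.INTER_CUBIC))"
```

```text
wrist slope(pod up +) 0.0223 dz mm -7.56 edges@150 296.9 340.1 28
t 15.2333 pos [ 0.4629 -0.1769  0.0807] F [-0.299  0.256  0.026 -0.006 -0.104 -0.005] sd [0.582 0.538 0.449 0.03  0.027 0.029] grip 0.0 0.24944976674215125
wrist slope(pod up +) 0.0133 dz mm -7.63 edges@150 296.9 339.9 28
[([251.4, 223.9, 375.3, 253.3], 0.63)]
```

View pics/s5.png

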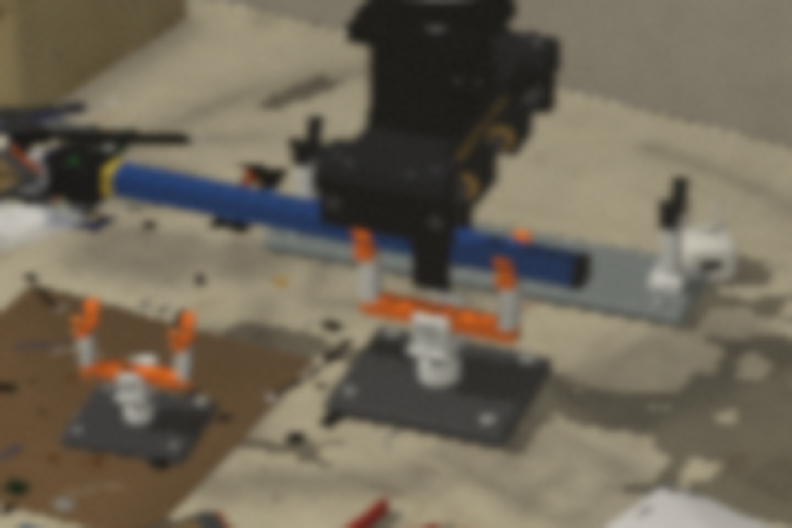

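Scene crop: the boom lies in both orange forks and is released, with the fingers open around it. I'll get its tilt by comparing with the level, gripped picture w5 as a baseline.

```bash
python3 - <<'E'
from h import *
def edges(c,off=(0,0),sc=1):
    h=cv2.cvtColor(c,cv2.COLOR_BGR2HSV);m=cv2.inRange(h,(100,110,40),(125,255,255));E=[]
    for v in range(125,290,3):
        r=m[int((v-off[1])*sc+sc/2)];u=np.nonzero(r)[0];lo,hi=int((275-off[0])*sc),int((365-off[0])*sc);u=u[(u>=lo)&(u<hi)]
        E.append((v,(u.min())/sc+off[0],(u.max()+1)/sc+off[0]))
    E=np.array(E);w=np.polyfit(E[:,0],E[:,2]-E[:,1],1);return w[0],np.polyval(w,200)
def up(im):return cv2.resize(im[120:320,200:440],None,fx=3,fy=3,interpolation=cv2.INTER_CUBIC)
for f in('w4.png','w5.png'):print(f,edges(cv2.imread('pics/'+f),(200,120),3))
for i in range(4):print('now',edges(up(snap('wrist')['color']),(200,120),3))
im=snap('scene');h=cv2.cvtColor(im['color'],cv2.COLOR_BGR2HSV)
m=cv2.inRange(h,(105,130,30),(125,255,255));m[:,:260]=0;m[:,380:]=0;m[:222]=0;m[262:]=0
v,u=np.nonzero(m);print(len(u),u.min(),u.max(),v.min(),v.max())
# upper edge of tube, columns 268-310 and 345-370
T=np.array([(c,np.nonzero(m[:,c])[0].min()) for c in list(range(270,311))+list(range(346,368)) if m[:,c].any()],float)
B=np.array([(c,np.nonzero(m[:,c])[0].max()+1) for c in list(range(270,311))+list(range(346,350)) if m[:,c].any()],float)
p=np.polyfit(*T.T,1);print('obs top edge',p,np.std(T[:,1]-np.polyval(p,T[:,0])))
a=np.radians(100.6);d=np.array([np.cos(a),np.sin(a),0]);n=np.array([.983,.184,0])
for th in(-.04,-.02,0,.02,.04):
    c0=np.array([.4631,-.176,.1085]) # top centre
    dd=d*np.cos(th)+np.array([0,0,np.sin(th)])
    P=[proj(im,c0+n*.008+dd*s) for s in(-.08,.19)]
    k=(P[1][1]-P[0][1])/(P[1][0]-P[0][0]);print(th,k,P[0][1]+k*(320-P[0][0]))
print('obs at 320',np.polyval(p,320))
E
```

```text
w4.png (np.float64(-0.019568702902036102), np.float64(41.28104858104858))
w5.png (np.float64(-0.026358826358826103), np.float64(41.33997113997114))
now (np.float64(-0.030511463844796943), np.float64(41.473977873977866))
now (np.float64(-0.029894179894179706), np.float64(41.458152958152944))
now (np.float64(-0.02991021324354642), np.float64(41.45824915824915))
now (np.float64(-0.03003848003847987), np.float64(41.428715728715716))
350 267 367 229 252
obs top edge [  0.21012479 171.70215976] 0.6257093097033681
-0.04 0.1440295246505039 237.36951913895638
-0.02 0.16272932383087826 236.9822076037159
0 0.18141488690829 236.59519092762557
0.02 0.2001011714805681 236.2081593078836
0.04 0.21880313745632968 235.82080289382705
obs at 320 238.94209403266478
```

```bash
cat > sc.py <<'E'
from h import *
def obs(c,u0,u1,skip,vlo,vhi):
    g=c.astype(float); b=g[:,:,0]-g[:,:,2]; T=[]
    for u in range(u0,u1):
        if skip[0]<=u<skip[1]: continue
        col=b[vlo:vhi,u]; k=int(np.argmax(col)); t=col[k]/2
        # centroid of blue excess
        w=np.clip(col-30,0,None); w[:max(0,k-7)]=0; w[k+8:]=0
        if w.sum()>60: T.append((u,vlo+(w*np.arange(len(w))).sum()/w.sum()))
    T=np.array(T); p=np.polyfit(*T.T,1); r=T[:,1]-np.polyval(p,T[:,0]); k=abs(r)<2*r.std()+.01; p=np.polyfit(*T[k].T,1)
    return p[0],np.polyval(p,(u0+u1)/2),len(T),r.std()
def pred(im,c0,ang,th,sr=(-.13,.13)):
    a=np.radians(ang);d=np.array([np.cos(a)*np.cos(th),np.sin(a)*np.cos(th),np.sin(th)])
    P=[proj(im,np.array(c0)+d*s) for s in sr]; return (P[1][1]-P[0][1])/(P[1][0]-P[0][0]),P
E
python3 - <<'E'
from sc import *
im=snap('scene'); c0=cv2.imread('pics/scene0.png')
k,P=pred(im,(.6065,-.1175,.072),100.9,0);print('rack pred',k,P)
print('rack obs',obs(c0,308,395,(0,0),210,250))
print('rack obs sub',obs(c0,308,350,(0,0),210,250),obs(c0,350,395,(0,0),210,250))
for th in(0,.02,.04):
    k,P=pred(im,(.4645,-.176,.104),100.6,th,(-.075,.19));print(th,k,P)
print('now',obs(im['color'],270,368,(310,348),218,262),obs(im['color'],270,310,(0,0),218,262))
E
```

```text
rack pred 0.1699311135476877 [array([394.75991917, 234.05511153]), array([304.412717  , 218.70231086])]
rack obs (np.float64(0.1691818205291236), np.float64(227.4628456176121), 87, np.float64(0.258631563622491))
rack obs sub (np.float64(0.17093718738475464), np.float64(223.65333769410006), 42, np.float64(0.19164129335196853)) (np.float64(0.16704041927527472), np.float64(231.0125088024712), 45, np.float64(0.25859783270021136))
0 0.18309816566703735 [array([368.784758  , 248.47526778]), array([270.61632344, 230.50080748])]
0.02 0.20174307888577414 [array([368.76472251, 249.01032818]), array([270.54949666, 229.19608612])]
0.04 0.22040311223058967 [array([368.73297224, 249.54249606]), array([270.50921835, 227.89367501])]
now (np.float64(0.20836005352075335), np.float64(240.7069235904528), 49, np.float64(0.3697609319699909)) (np.float64(0.1978343856334888), np.float64(234.63326060579197), 40, np.float64(0.14279835939706936))
```

Tilt reads about 0.02–0.03 rad, pod end up, which is inside the limit. I'll back off and measure it unobstructed.

{"name": "jog_arm", "arguments": {"increments": [{"tx": 0,"ty": 0,"tz": 0,"wx": 0,"wy": 0,"wz": 0,"gripper": 0.35},{"tx": 0,"ty": 0,"tz": 0,"wx": 0,"wy": 0,"wz": 0,"gripper": 0.5},{"tx": 0,"ty": 0,"tz": 0,"wx": 0,"wy": 0,"wz": 0,"gripper": 0.5},{"tx": 0,"ty": 0,"tz": -10,"wx": 0,"wy": 0,"wz": 0,"gripper": 0.5},{"tx": 0,"ty": 0,"tz": -30,"wx": 0,"wy": 0,"wz": 0,"gripper": 0.5}]}}

```text
time: 16.1
position: [0.4611, -0.1762, 0.1095]
tool_rot: [-2.003, -2.414, 0.001]
ft_force: [0.8, 0.7, -0.3]
grip_width: 0.48
grip_force: 0.0
```

{"name": "jog_arm", "arguments": {"increments": [{"tx": 0,"ty": 0,"tz": -25,"wx": 0,"wy": 0,"wz": 0,"gripper": 0.5},{"tx": 0,"ty": 0,"tz": -50,"wx": 0,"wy": 0,"wz": 0,"gripper": 0.5},{"tx": 0,"ty": 0,"tz": -80,"wx": 0,"wy": 0,"wz": 0,"gripper": 0.5},{"tx": 0,"ty": 0,"tz": -90,"wx": 0,"wy": 0,"wz": 0,"gripper": 0.5},{"tx": 0,"ty": 0,"tz": -90,"wx": 0,"wy": 0,"wz": 0,"gripper": 0.5}]}}

```text
time: 16.52
position: [0.4649, -0.1776, 0.2044]
tool_rot: [2.002, 2.412, 0.001]
ft_force: [-0.5, -0.5, -0.3]
grip_width: 0.5
grip_force: 0.0
```

```bash
python3 - <<'E'
from sc import *
for i in range(2):
    im=snap('scene')
    print('now',obs(im['color'],270,368,(0,0),218,262),obs(im['color'],270,320,(0,0),218,262))
for th in(0,.02,.04): print(pred(im,(.4635,-.176,.103),100.6,th,(-.075,.19))[0])
cv2.imwrite('pics/s6.png',cv2.resize(im['color'][190:310,240:420],None,fx=4.4,fy=4.4,interpolation=cv2.INTER_CUBIC))
print(ctrl.get_state()['position'])
E
```

```text
now (np.float64(0.19230955028458702), np.float64(240.03519462020864), 97, np.float64(0.46767842440783686)) (np.float64(0.19317244433700653), np.float64(235.44127096861104), 50, np.float64(0.2499060321609723))
now (np.float64(0.19223423035333154), np.float64(240.03753977904591), 97, np.float64(0.47218891385598094)) (np.float64(0.192812921271157), np.float64(235.44535574446303), 50, np.float64(0.2549937245211018))
0.1834150526480978
0.20205269492118752
0.22070532030585827
[ 0.46263545 -0.1769099   0.20050168]
```

View pics/s6.png

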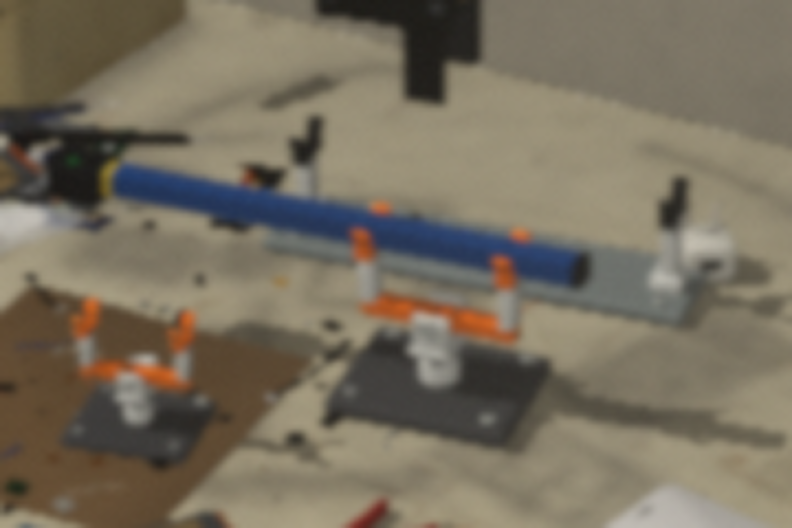

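The boom lies free in both forks and the gripper is clear above it. The unobstructed view gives a tilt of about 0.01 rad and a steady picture, so I'm handing it in.

```bash
python3 -c "
from bench import ctrl
print(ctrl.close_job())"
```

```text
the job is handed in; nothing more can be done
None
```

The boom is balanced and released in both forks of the large rocker, about 63 mm from its middle on the cap side and tilted roughly 0.01 rad (limit 0.05); I handed the job in at about 17 s, but no verdict came back.

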